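Eject a spent battery pack and stop it with the other finger

TASK

Press the discharger's eject key all the way down with one finger so that the spent battery pack pops out of its bay, and with the other finger stop the pack on the chute before its front end goes over the chute's open end into the crate. Keep the key held down the whole time, do not lift or tip the pack, leave the things standing around alone, and finish while still holding: one finger on the key, the other in front of the pack, the pack at rest against it.

Things in the scene. Friction and masses are not known exactly. Their poses are not given: they have to be found in the camera images.
- dock: Grey bench discharger fixed to the counter: base 140 mm along its x (-45 to +95), 160 mm along y (-80 to +80), 40 mm tall; a spring barrel (40 wide, 68 mm tall) runs on at its back to y = +190. Origin on the counter under the chute's middle line, where the chute meets the bay. The pack bay is y 0 to +80, walls 30 mm above the chute floor; the chute runs from y 0 to -80.
- chute_end (a point): Middle of the chute floor's open end: 40 mm above the counter, at dock (0, -80, 40) mm. The flat chute, 53 mm wide, is centred on dock x = 0; the pack slides along it towards dock -y. Its side rails rise 10 mm above the floor (27 to 35 mm either side of the middle). A blue open crate, 130 x 130 x 34 mm tall, stands on the counter just beyond.
- eject_key (a joint): Travel of the eject key straight down, m: 0 up, 0.009 at its lower stop. Sprung up, about 2.5 N to start and 5 N at the stop, plus a few N of latch friction until the pack is released. The latch frees the pack at about 0.005; the key counts as down above 0.005. It rises by itself when let go.
- key_top (a point): Centre of the flat top of the square grey eject key, 30 x 30 mm; moves with it. At rest 67 mm above the counter (27 above the chute floor), at dock x = +70, y = -45 mm: beside the chute, 70 mm from its middle line. Fully down it is still 18 mm above the chute floor and 8 mm above the rails, so a finger level with it stands over the rails, in the way of the pack.
- pack: Spent battery pack in the bay: loose black block, 50 mm (x) x 64 mm (y) x 40 mm tall, about 0.3 kg. Origin at the centre of its underside, starting at dock about (0, +32, 40) mm, axes as the dock's; front end 32 mm along -y. Freed, a damped spring shoves it steadily down the chute at 20 to 40 mm/s, up to 8 N, and off the end. It counts as popped out after 12 mm.
- spare_pack: Bystander: another pack like the first, 50 x 64 x 40 mm, standing loose on the counter; origin at the centre of its underside.
- tape: Bystander: a loose roll of grey tape lying flat, 72 mm across, 24 mm tall; origin at the centre of its underside.
- cup: Bystander: a loose white paper cup, 72 mm across the rim, 80 mm tall; origin at the centre of its underside.

How it is judged (in metres and radians):
On the way, in this order (a step that is already met when the one before it is completed fails the run):
1. the eject key is pressed down (value of joint eject_key above 0.005 m), for 0.05 s.
2. key still down, a finger stops the popped pack on the chute (value of joint eject_key above 0.005 m and y of pack in the frame of dock between -0.046 and 0.0205 m and contact force between the fingers and pack above 0.5 N and linear speed of pack below 0.008 m/s and angle between pack's own z axis and vertical below 0.15 rad and z of pack in the frame of dock between 0.034 and 0.046 m), for 0.3 s.
At the end, for the whole second after the job is handed in: The key is held down (more than 5 mm of its 9 mm); the pack has moved out more than 12 mm and its front end is still on the chute; it lies flat on the chute floor, at rest (under 8 mm/s), and leans on a finger with more than 0.5 N (all of step 2); the arm keeps its last pose, push and grip.
It fails at once if the pack's front end goes over the chute's open end (y of pack in the frame of dock below -0.048 m).
It fails at once if the pack is lifted or tipped (z of pack in the frame of dock above 0.05 m or angle between pack's own z axis and vertical above 0.3 rad).
It fails at once if the key is let up after the pack has popped out (y of pack in the frame of dock below 0.0205 m and value of joint eject_key below 0.003 m).
It fails at once if a bystander is disturbed (moved more than 30 mm) (distance of any of spare_pack, tape, cup from where it was at the start of the episode above 0.03 m).
It also fails if it takes over 35 s, if anything falls off the work surface, if the arm or the gripper's body presses on something with over 40 N, if the wrist force passes 120 N, or if a joint passes its speed limit or range.

ROBOT

A 6-joint arm with a two-finger parallel gripper is mounted at the origin on the work surface. World frame = base frame: x ahead of the robot, y to its left, z up, the work surface at z = 0. Lengths are in mm, angles in rad, forces in N, time in s.
With the tool pointing down it reaches from about 400 to 925 mm from the base axis. Payload 12.5 kg.
Tool frame: the origin (TCP) lies midway between the tips of the shut fingers; the grasp point (between the pads) lies 19 mm behind it; z points along the fingers, y is the line along which they close (so a half turn about z gives the same grasp; the last joint's range is limited). The gripper opens to 95 mm and grips with 3 to 60 N. Pads are 20 mm wide; open, the fingers measure 119 mm over their backs; the gripper's body (75 mm by 180 mm) begins 59 mm behind the grasp point.
Start: joints at [1.103, 0.491, 1.559, -0, 1.092, -0.106], TCP at [221.208, 584.563, 214.661] pointing down, gripper open.
Joint ranges: [-3.1, 3.1], [-0.84, 2.19], [0.05, 2.79], [-1.13, 4.28], [0.06, 2.93], [-2.69, 2.69]. Speed limits (rad/s): [2.22, 2.22, 2.79, 3.14, 3.14, 3.14].

INTERFACE

Orientations are given as [roll, pitch, yaw] about the fixed x, y, z axes, in that order (R = Rz(yaw) Ry(pitch) Rx(roll)).
In Python, from cell import env gives the robot as it stands.
- The arm moves only by the tool arm_command, never from a script. Its argument "targets" is a list of rows, each a list of 5 numbers: the shift along the tool's x, y, z in mm, then the turn about the tool's z in degrees, then the opening, from 0 (shut) to 1 (fully open). In form: [[tx, ty, tz, roll, fingers], ...]. A call has 1 to 5 rows; each row is the pose to reach, as a shift and turn from the pose commanded when the call began, along the tool's axes at that moment; what a row does not reach only later rows make up. A row lasts 1/10 s, in which the tool goes at most 50 mm and 8.59 degrees, less where a joint would pass 70% of its speed; a pose out of reach is approached as far as the arm can. A call with a gripper value outside its range is refused whole. The fingers move at their own pace and stop on an object; the grip force is fixed at half the most. Time passes only in rows, so rows that repeat a pose let the fingers close. It gives the time, the measured TCP pose, the force, the opening and the grip force at its end, in the units of the state.
- env.state(): the state, without advancing time (a new reading comes with each control period).
- env.read_camera(name): name is "scene" or "top"; returns a dict with "frame" (420x560x3 uint8, red, green, blue), "vertical_fov" (degrees; the focal length in pixels is half the picture's height over the tangent of half this angle, whatever the lens; pixels are square), "cx", "cy" (the principal point, pixels), "world_from_camera" (4x4, takes a point from camera to world coordinates). Camera axes: x right, y down, z forward; pixel columns grow to the right and rows downward; lengths in mm; the calibration is good to about 2 mm. A picture is of the moment at which its call begins. There is no depth.
- env.job_done(): hands the job in; it is judged then, once.
The state is a dict: "t": time; "joints": joint angles; "qvel": joint speeds; "tau": joint torques, N m; "eef_pos": TCP position; "tcp_rot": TCP orientation; "ft_force": force on the tool from outside, world axes, zero at the start; "moment": the same for the moment, N m; "opening": opening from 0.0 (shut) to 1.0 (fully open); "grip_force": force on a finger pad.
Only numpy, scipy, OpenCV 4.12 (cv2) and the standard library are available. Lean on these libraries where they do the work, as an engineer would, in place of code of your own. Each camera call takes 0.05 s, during which the arm holds its last target. There are 200 camera calls.

## Working session

There is one attempt and no reset: what is moved stays moved. The work goes in short steps, Python scripts to look and compute and a tool call to move; the robot and the scene stay as the last step left them, time stands still between calls to the robot, and variables do not carry over. Pictures are saved under pics/ and viewed, at most 10 in all, crops included, and the job is handed in when it is done.

Besides the shell and the picture viewer there is one more tool, called in YAML: its name, and indented under it one key for each argument. arm_command: Moves the arm, as the interface text tells. Its arguments: {"type":"object","properties":{"targets":{"type":"array","items":{"type":"array","items":{"type":"number"}}}},"required":["targets"]}

```bash
mkdir -p pics; python3 - <<'E'
from cell import env
import cv2,numpy as np
print(env.state())
for n in("scene","top"):
    r=env.read_camera(n); cv2.imwrite(f"pics/{n}0.png",r["frame"][:,:,::-1]); print(n,r["vertical_fov"],r["cx"],r["cy"],np.round(r["world_from_camera"],3).tolist())
E
```

```text
{'t': 0.0, 'joints': array([ 1.10339356e+00,  4.91559702e-01,  1.55945404e+00, -1.25861569e-05,
        1.09171510e+00, -1.05615507e-01]), 'qvel': array([-0.00017882, -0.00023702, -0.00259174, -0.00089879, -0.00047561,
        0.00166601]), 'tau': array([-2.63806258e-03, -6.12643218e+01, -2.58168876e+01,  6.91985339e-02,
        4.84709011e-02, -1.11673260e-04]), 'eef_pos': array([221.09354068, 584.31952005, 214.06008556]), 'tcp_rot': array([-3.14046162e+00, -1.08675968e-04,  2.77981114e+00]), 'ft_force': array([-0.22523712, -0.87936822,  0.17230196]), 'moment': array([-0.01412282, -0.07291385, -0.02577231]), 'grip_force': 0.0, 'opening': 1.0007871555001946}
scene 42.34050512794141 278.22799376250856 210.61474559410948 [[-0.787, 0.396, -0.473, 1091.88], [0.617, 0.51, -0.599, 668.595], [0.004, -0.764, -0.646, 754.286], [0.0, 0.0, 0.0, 1.0]]
top 42.03863267071358 278.3675676981706 207.60899254612963 [[0.027, -0.982, 0.188, 439.023], [-1.0, -0.028, -0.001, 35.82], [0.006, -0.188, -0.982, 935.807], [0.0, 0.0, 0.0, 1.0]]
```

View pics/top0.png

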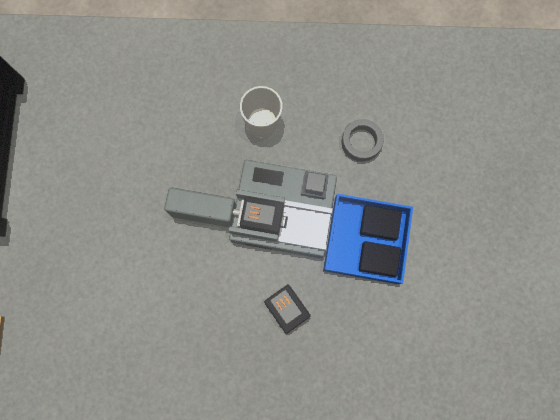

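View pics/scene0.png

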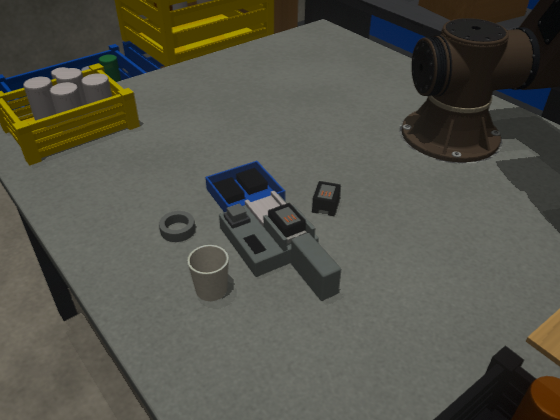

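The top view shows the dock with its chute running to the right (world −y). The key is at about (316,183), the white chute at about (305,225) and the pack at about (262,215). The cup (262,112), tape (362,140) and spare pack (287,309) all stand clear of it.

```bash
cat > h.py <<'E'
from cell import env
import cv2,numpy as np
def cast(r,uv,z):
    f=r["frame"].shape[0]/2/np.tan(np.radians(r["vertical_fov"])/2)
    T=np.array(r["world_from_camera"]); d=T[:3,:3]@[(uv[0]-r["cx"])/f,(uv[1]-r["cy"])/f,1]
    return T[:3,3]+d*(z-T[2,3])/d[2]
def proj(r,p):
    f=r["frame"].shape[0]/2/np.tan(np.radians(r["vertical_fov"])/2)
    c=np.linalg.inv(r["world_from_camera"])@np.append(p,1); return np.array([r["cx"]+f*c[0]/c[2],r["cy"]+f*c[1]/c[2]])
E
python3 - <<'E'
from h import *
r=env.read_camera("top"); im=cv2.cvtColor(r["frame"],cv2.COLOR_RGB2BGR)
c=im[140:280,150:345]; cv2.imwrite("pics/crop.png",cv2.resize(c,None,fx=4,fy=4,interpolation=cv2.INTER_CUBIC))
# white chute floor
m=(im.min(2)>165).astype(np.uint8)*255; m[:, :275]=0;m[:,340:]=0;m[:195]=0;m[255:]=0
cs,_=cv2.findContours(m,0,2);k=max(cs,key=cv2.contourArea);R=cv2.minAreaRect(k);print(cv2.contourArea(k),R)
for p in cv2.boxPoints(R): print(p,cast(r,p,40)[:2])
E
```

```text
1493.0 ((304.3800964355469, 227.3714599609375), (47.85021209716797, 35.61518096923828), 10.12467098236084)
[277.69717 240.69594] [554.82810293  34.68886606]
[283.95798 205.63536] [614.0305638   25.84349581]
[331.06302 214.04698] [601.97044608 -52.97077131]
[324.80222 249.10756] [543.05586755 -43.18752789]
```

View pics/crop.png

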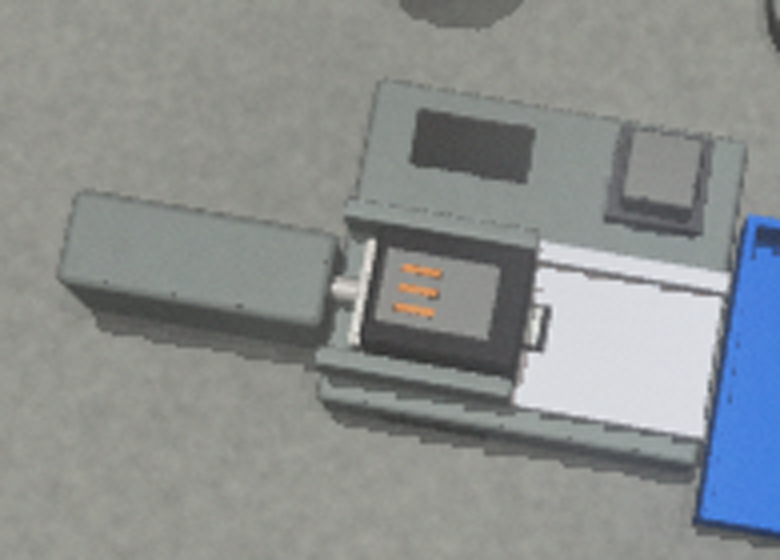

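Crop: key-top centre at about (316,182) in full-image pixels, base corners at (336,176) and (245,160), barrel back corners at (170,187) and (165,209), and chute-end floor corner at (331,213). I'll fit the dock pose to these points.

```bash
cat >> h.py <<'E'
def fit(r):
    D=np.array([(95,-80,40),(95,80,40),(70,-45,67),(26.5,-80,40),(20,190,68),(-20,190,68)],float)
    U=[(336.25,175.75),(245,160),(316,181.8),(330.75,213.25),(170,187.5),(165,208.5)]
    W=np.array([cast(r,u,d[2])[:2] for u,d in zip(U,D)])
    a=D[:,:2]-D[:,:2].mean(0); b=W-W.mean(0)
    th=np.arctan2((a[:,0]*b[:,1]-a[:,1]*b[:,0]).sum(),(a*b).sum())
    R=np.array([[np.cos(th),-np.sin(th)],[np.sin(th),np.cos(th)]]); t=W.mean(0)-R@D[:,:2].mean(0)
    return th,R,t,W-(D[:,:2]@R.T+t)
E
python3 - <<'E'
from h import *
r=env.read_camera("top"); th,R,t,e=fit(r); print(th,t,e.round(1))
s=env.read_camera("scene"); im=s["frame"][:,:,::-1].copy(); im2=r["frame"][:,:,::-1].copy()
for p in [(70,-45,67),(0,-80,40),(95,-80,40),(95,80,40),(20,190,68),(-20,190,68),(27,-80,40),(-27,-80,40),(-25,0,80),(25,0,80),(25,64,80),(-25,64,80)]:
    w=np.append(R@p[:2]+t,p[2])
    for i,q in((im,s),(im2,r)): cv2.circle(i,tuple(np.rint(proj(q,w)*16).astype(int)),16,(0,0,255),-1,shift=4)
a=cv2.resize(im[170:310,190:350],None,fx=4,fy=4);cv2.imwrite("pics/chk.png",a)
for n,p in dict(key=(70,-45),end=(0,-80)).items(): print(n,R@p+t)
st=env.state(); print(st["tcp_rot"], st["eef_pos"],st["t"])
E
```

```text
-0.14830080275613475 [587.15334923  29.23345124] [[-1.4  2.8]
 [-1.9 -0.4]
 [ 0.2  0.4]
 [ 1.8  1.4]
 [-1.6 -2. ]
 [ 3.  -2.1]]
key [649.73589848 -25.61565568]
end [575.3327252  -49.88843478]
[-3.14113567e+00 -2.81542900e-05  2.77984736e+00] [221.15069333 584.45846737 214.40908191] 0.25
```

View pics/chk.png

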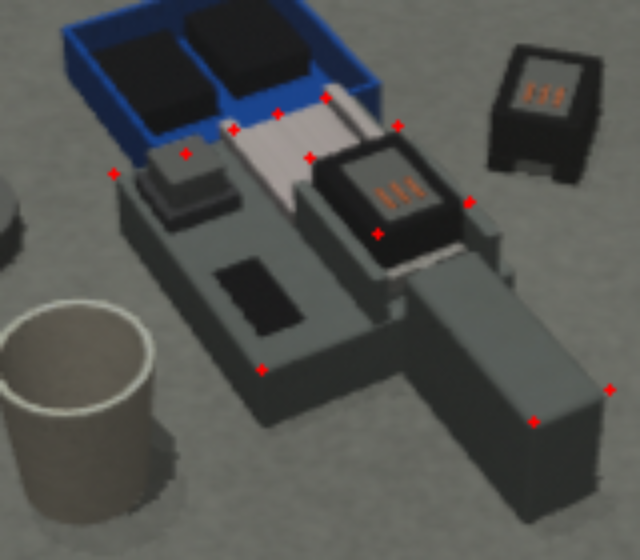

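The overlay matches to about 2 mm. The dock is at (587,29) with yaw −0.148. The plan is to put the TCP at dock (35,−45), line the fingers up along dock x, and set the opening to about 0.61. One finger then sits over the key and the other over the chute's middle.

arm_command:
  targets:
    - [-29,-21,0,0,0.61]
    - [-58,-42,0,0,0.61]
    - [-87,-64,0,0,0.61]
    - [-116,-85,0,0,0.61]
    - [-145,-106,0,0,0.61]

```text
t: 0.75
eef_pos: [319.8, 432.8, 214.7]
tcp_rot: [3.141, 0.0, 2.78]
ft_force: [0.3, 0.1, -0.1]
opening: 0.642
grip_force: 0.0
```

arm_command:
  targets:
    - [-29,-21,0,0,0.61]
    - [-58,-42,0,0,0.61]
    - [-87,-64,0,0,0.61]
    - [-116,-85,0,0,0.61]
    - [-145,-106,0,0,0.61]

```text
t: 1.25
eef_pos: [418.0, 282.3, 214.7]
tcp_rot: [3.141, 0.0, 2.78]
ft_force: [0.3, 0.5, 0.5]
opening: 0.611
grip_force: 0.0
```

arm_command:
  targets:
    - [-29,-21,0,0,0.61]
    - [-58,-42,0,0,0.61]
    - [-87,-64,0,0,0.61]
    - [-116,-85,0,0,0.61]
    - [-145,-106,0,0,0.61]

```text
t: 1.75
eef_pos: [516.1, 131.8, 214.7]
tcp_rot: [3.141, 0.0, 2.78]
ft_force: [0.9, 0.4, 0.3]
opening: 0.613
grip_force: 0.0
```

arm_command:
  targets:
    - [-29,-21,0,0,0.61]
    - [-58,-42,0,0,0.61]
    - [-87,-64,0,0,0.61]
    - [-116,-85,0,0,0.61]
    - [-145,-106,0,0,0.61]

```text
t: 2.25
eef_pos: [614.2, -18.7, 214.6]
tcp_rot: [3.141, -0.0, 2.78]
ft_force: [1.1, 0.8, 0.1]
opening: 0.61
grip_force: 0.0
```

arm_command:
  targets:
    - [0,0,10,8,0.61]
    - [0,0,20,16,0.61]
    - [0,0,30,24,0.61]
    - [0,0,40,32,0.61]
    - [0,0,50,40,0.61]

```text
t: 2.75
eef_pos: [613.5, -17.3, 164.1]
tcp_rot: [-3.141, -0.0, 2.076]
ft_force: [-0.9, -0.9, 0.4]
opening: 0.609
grip_force: 0.0
```

arm_command:
  targets:
    - [0,0,10,8,0.61]
    - [0,0,20,16,0.61]
    - [0,0,30,24,0.61]
    - [0,0,40,32,0.61]
    - [0,0,40,38,0.61]

```text
t: 3.25
eef_pos: [613.0, -17.2, 123.2]
tcp_rot: [-3.139, -0.0, 1.413]
ft_force: [-0.2, 0.2, -0.2]
opening: 0.612
grip_force: 0.0
```

arm_command:
  targets:
    - [-1,1,14,0,0.61]
    - [-3,2,28,0,0.61]
    - [-3,2,38,0,0.61]
    - [-3,2,38,0,0.61]

```text
t: 3.65
eef_pos: [614.3, -20.6, 84.6]
tcp_rot: [-3.139, -0.0, 1.42]
ft_force: [-0.2, -0.3, 0.5]
opening: 0.608
grip_force: 0.0
```

```bash
python3 - <<'E'
from h import *
r=env.read_camera("top");s=env.read_camera("scene")
a=cv2.resize(r["frame"][130:280,200:350,::-1],None,fx=2.6,fy=2.6,interpolation=cv2.INTER_CUBIC);b=cv2.resize(s["frame"][130:280,170:320,::-1],None,fx=2.6,fy=2.6,interpolation=cv2.INTER_CUBIC)
cv2.imwrite("pics/pre.png",np.hstack([a,b])); print(env.state()["eef_pos"],env.state()["tcp_rot"])
E
```

```text
[615.04639822 -20.55529688  86.27010952] [-3.14092411e+00 -1.04729068e-04  1.41920455e+00]
```

View pics/pre.png

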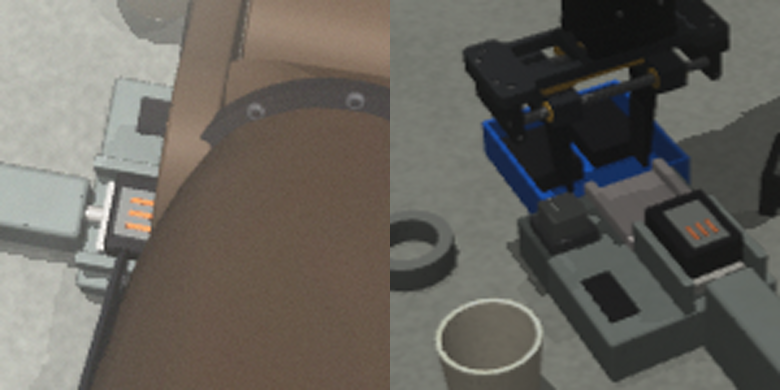

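The scene view shows one fingertip, at about (568,190), right above the key at (568,215). The other, at about (640,170), is above the chute in front of the pack. Next I press.

arm_command:
  targets:
    - [0,0,8,0,0.61]
    - [0,0,15,0,0.61]
    - [0,0,19,0,0.61]
    - [0,0,23,0,0.61]
    - [0,0,27,0,0.61]

```text
t: 4.25
eef_pos: [615.0, -20.5, 59.6]
tcp_rot: [-3.142, -0.0, 1.419]
ft_force: [-1.6, 0.2, 4.1]
opening: 0.611
grip_force: 2.2
```

arm_command:
  targets:
    - [0,0,2,0,0.61]
    - [0,0,3,0,0.61]
    - [0,0,3,0,0.61]
    - [0,0,3,0,0.61]
    - [0,0,3,0,0.61]

```text
t: 4.75
eef_pos: [615.2, -20.5, 57.9]
tcp_rot: [3.141, -0.0, 1.419]
ft_force: [-6.3, 0.3, 16.0]
opening: 0.61
grip_force: 7.9
```

arm_command:
  targets:
    - [0,0,0,0,0.61]
    - [0,0,0,0,0.61]
    - [0,0,0,0,0.61]
    - [0,0,0,0,0.61]
    - [0,0,0,0,0.61]

```text
t: 5.25
eef_pos: [615.1, -20.6, 57.9]
tcp_rot: [3.141, 0.0, 1.419]
ft_force: [-7.7, -0.5, 14.9]
opening: 0.608
grip_force: 9.6
```

arm_command:
  targets:
    - [0,0,0,0,0.61]
    - [0,0,0,0,0.61]
    - [0,0,0,0,0.61]
    - [0,0,0,0,0.61]
    - [0,0,0,0,0.61]

```text
t: 5.75
eef_pos: [615.2, -20.6, 57.9]
tcp_rot: [3.141, 0.0, 1.419]
ft_force: [-5.9, 0.5, 15.2]
opening: 0.611
grip_force: 9.7
```

arm_command:
  targets:
    - [0,0,0,0,0.61]
    - [0,0,0,0,0.61]
    - [0,0,0,0,0.61]
    - [0,0,0,0,0.61]
    - [0,0,0,0,0.61]

```text
t: 6.25
eef_pos: [615.1, -20.6, 57.9]
tcp_rot: [3.141, 0.0, 1.419]
ft_force: [-6.8, 0.5, 15.4]
opening: 0.609
grip_force: 9.7
```

```bash
python3 - <<'E'
from h import *
r=env.read_camera("top");s=env.read_camera("scene")
a=cv2.resize(r["frame"][130:280,200:350,::-1],None,fx=2.6,fy=2.6,interpolation=cv2.INTER_CUBIC);b=cv2.resize(s["frame"][130:280,170:320,::-1],None,fx=2.6,fy=2.6,interpolation=cv2.INTER_CUBIC)
cv2.imwrite("pics/post.png",np.hstack([a,b])); st=env.state();print(st["eef_pos"],st["ft_force"],st["moment"],st["grip_force"])
E
```

```text
[615.13922545 -20.62214028  57.91880396] [-7.03538674 -0.32260961 15.6537713 ] [-0.08401508  0.9097805   0.23741424] 9.671683113556355
```

View pics/post.png

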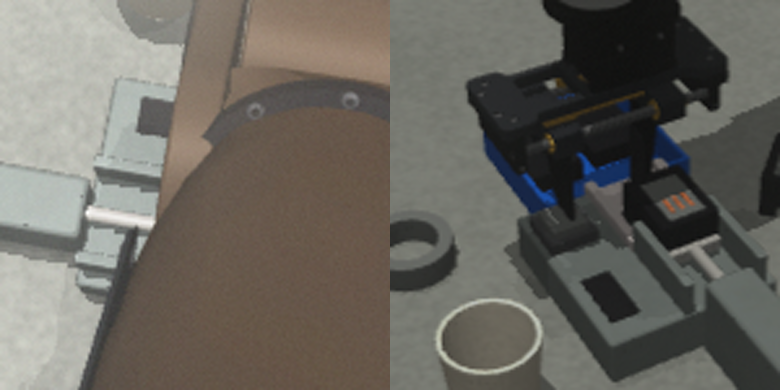

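The pack has slid out and stands behind the right-hand finger. I'll check its travel and that it is at rest using the orange marks.

```bash
python3 - <<'E'
from h import *
r=env.read_camera("top"); th,R,t,e=fit(r)
def orange(f):
    f=f.astype(int); m=(f[:,:,0]-f[:,:,2]>50); m[:130]=0;m[280:]=0;m[:,:240]=0;m[:,320:]=0
    v,u=np.nonzero(m); w=(f[:,:,0]-f[:,:,2])[m]; return np.average(u,weights=w),np.average(v,weights=w)
s=env.read_camera("scene")
a=cv2.imread("pics/scene0.png")[:,:,::-1]
for f in (a,s["frame"],env.read_camera("scene")["frame"],env.read_camera("scene")["frame"]):
    o=orange(f); print(o, R.T@(cast(s,o,80)[:2]-t))
st=env.state();print(st["t"],st["eef_pos"],st["ft_force"])
E
```

```text
(np.float64(289.2792834175471), np.float64(217.76894809370694)) [ 0.67265961 43.42991801]
(np.float64(280.49739130434784), np.float64(207.21869565217392)) [-0.29427194  8.18443984]
(np.float64(280.50195397307857), np.float64(207.2171081198437)) [-0.30437969  8.18459699]
(np.float64(280.49151805132664), np.float64(207.21835580687255)) [-0.2848421   8.17797403]
6.55 [615.16868456 -20.64875619  57.92354632] [-6.8009537  -0.19794088 14.40674557]
```

The pack is at rest at dock y ≈ −3 mm, right at the finger. Wrist Fy is close to zero, probably because friction on the key balances it. A 1 mm nudge towards the pack should confirm the contact force.

arm_command:
  targets:
    - [0.5,0,0,0,0.61]
    - [1,0,0,0,0.61]
    - [1,0,0,0,0.61]
    - [1,0,0,0,0.61]
    - [1,0,0,0,0.61]

```text
t: 7.05
eef_pos: [615.2, -20.5, 58.0]
tcp_rot: [3.141, 0.001, 1.419]
ft_force: [-8.0, -6.6, 16.5]
opening: 0.607
grip_force: 11.4
```

arm_command:
  targets:
    - [0,0,0,0,0.61]
    - [0,0,0,0,0.61]
    - [0,0,0,0,0.61]
    - [0,0,0,0,0.61]
    - [0,0,0,0,0.61]

```text
t: 7.55
eef_pos: [615.1, -20.5, 57.9]
tcp_rot: [3.141, 0.001, 1.419]
ft_force: [-7.9, -6.4, 15.5]
opening: 0.609
grip_force: 11.4
```

```bash
python3 - <<'E'
from h import *
for i in range(3):
    env.read_camera("top"); st=env.state();print(st["t"],st["eef_pos"],st["ft_force"],st["moment"])
E
```

```text
7.6 [615.17316459 -20.520373    57.97922462] [-8.48272889 -6.49335723 16.61000387] [-1.26871758  1.21488235  0.3208154 ]
7.65 [615.16314641 -20.5389483   57.93617423] [-7.30728967 -6.28676418 16.60326407] [-1.17037516  1.18600796  0.31512995]
7.7 [615.1688207  -20.53342596  57.92901432] [-8.58431707 -6.65546921 16.60858684] [-1.20889675  1.21154807  0.33808232]
```

The pack pushes back with about 6.5 N, the key is at its stop and everything is at rest, so I'm handing in.

```bash
python3 -c "
from cell import env
print(env.job_done())"
```

```text
the job is handed in; nothing more can be done
None
```

I handed the job in with one finger holding the key down at its stop and the other holding the popped pack at rest on the chute, about 35 mm out of its bay; no verdict came back.

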